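# Nip a reagent bottle in the cam clamp with its loose crank

### The job

First stand the small reagent bottle upright on the plate of the bench clamp, between the vee stop and the sprung pad, and let go of it; then fit the loose crank fully down on the square head of the clamp's cam. Turn the crank clockwise only until the bottle sits in the vee and the pad has been pushed back about 4 mm on its springs - do not overrun, as twice that would crack the bottle. Then lift the crank off and stand it upright on its socket on the open worktop, with the bottle still held and the other things left where they are.

Things in the scene. Friction and masses are not known exactly. Their poses are not given: they have to be found in the camera images.
- bottle: small closed reagent bottle with a screw cap, standing upright on the worktop: round body 46 mm in diameter up to 70 mm, cap 32 mm in diameter from 70 to 97 mm; 0.07 to 0.14 kg. Origin at the centre of its underside, z up. Grip it by the cap from above.
- crank: loose steel crank, 0.16 kg, upright on its socket. Origin: centre of its underside, z up. Socket block 35 x 35 mm, 24 high; in its underside a square hole 20.6 mm wide, 18 deep, sides along x and y. Round neck 14 mm thick from 24 to 46 mm; on it a level grip bar along x (x -17 to +61 mm), 14 mm wide, 46 to 62 mm high; black knob on its end (x = 51) to 82 mm. See crank_grip.
- crank_grip (a point): middle of the crank's grip bar, straight over the neck and the socket, 54 mm above the crank's underside. Grip the 14 mm wide bar here from above, fingers closing along the crank's y.
- clamp_base: base plate of the cam clamp, bolted to the worktop: aluminium, 104 x 220 mm, 10 mm thick. Origin: centre of its underside; y is the clamping axis and points to the vee stop. On it along y: the cam at y = -62 mm, the jaw block (60 wide, 41 mm high) between low rails, the sprung pad (44 wide, 15 to 47 mm high, its front at y = +4 mm while the cam is at 0), space for the bottle, the vee stop.
- stop: vee stop fixed on the plate, 48 mm high, opening towards the pad. Origin on the plate's top (10 mm above the worktop), where the bottle's axis stands once the bottle touches both vee faces; axes as the plate's, y away from the pad. It is bolted 33 to 38 mm along y from the plate's origin, so a bottle in the vee leaves 6 to 11 mm of gap to the pad while the cam is at 0.
- spindle (a point): centre of the flat dark collar (42 mm in diameter) round the cam's square head, 48 mm above the worktop: a seated crank rests on it with its origin at this point. z up; x and y run along the sides of the square and turn with the cam. The head is 18 mm square for 9 mm, topped by a round tip that tapers to 11 mm; 16 mm high in all.
- cam (a joint): angle of the cam, rad: 0 = fully open (the start), grows clockwise seen from above, end stop at 1.6. It moves the jaw block with its pad 12.4 mm per rad towards the stop. It takes about 0.2 N m, more as the pad loads it, and stays where it is left. The crank has about 0.15 rad of play on the head to either side.
- pad (a joint): how far the sprung pad is pushed back towards the jaw block, m: 0 = free (16 mm of pins and springs show between them), 0.016 = flat against it. The springs are preloaded by about 2.4 N, so the pad shoves the loose bottle into the vee without giving; from there they give 1.2 N per mm, and each further 0.08 rad of the cam adds about 1 mm.
- dropper: bystander: small dropper bottle, 32 mm in diameter, 76 mm high; leave it alone. Origin at the centre of its underside.
- beaker: bystander: empty glass beaker, 54 mm in diameter, 70 mm high; leave it alone. Origin at the centre of its underside.
- dish: bystander: closed petri dish, 91 mm in diameter, 15 mm high; leave it alone. Origin at the centre of its underside.

How it is judged (in metres and radians):
On the way, in this order (a step that is already met when the one before it is completed fails the run):
1. the bottle stands upright on the plate between vee stop and pad, let go (x of bottle in the frame of stop between -0.015 and 0.015 m and y of bottle in the frame of stop between -0.015 and 0.004 m and angle between bottle's own z axis and vertical below 0.1 rad and z of bottle in the frame of stop between -0.003 and 0.004 m and contact force between the fingers and bottle below 0.1 N), for 0.2 s.
2. the crank is seated fully down on the square head (horizontal distance between crank and spindle below 0.004 m and z of crank in the frame of spindle between -0.004 and 0.003 m and angle between crank's own z axis and vertical below 0.12 rad), for 0.2 s.
3. the crank, still seated, has been turned until the bottle sits in the vee and the pad is pushed back 1.5 to 7 mm (all of step 2 and value of joint pad between 0.0015 and 0.007 m and x of bottle in the frame of stop between -0.005 and 0.005 m and y of bottle in the frame of stop between -0.004 and 0.004 m and angle between bottle's own z axis and vertical below 0.1 rad and z of bottle in the frame of stop between -0.003 and 0.004 m), for 0.2 s.
At the end, for the whole second after the job is handed in: the bottle stands upright in the vee (within 5 mm across and 4 mm along the clamping axis), the pad is still pushed back 1.5 to 7 mm, and the crank stands upright and at rest on the worktop, off the clamp (value of joint pad between 0.0015 and 0.007 m and x of bottle in the frame of stop between -0.005 and 0.005 m and y of bottle in the frame of stop between -0.004 and 0.004 m and angle between bottle's own z axis and vertical below 0.1 rad and z of bottle in the frame of stop between -0.003 and 0.004 m and angle between crank's own z axis and vertical below 0.15 rad and height (world z) of crank between -0.004 and 0.005 m and linear speed of each of crank, bottle below 0.02 m/s); the robot touches nothing.
It fails at once if the cam is overrun: the pad pushed back more than 8.5 mm (value of joint pad above 0.0085 m).
It fails at once if the bottle is tipped over (angle between bottle's own z axis and vertical above 0.6 rad).
It fails at once if a bystander (dropper bottle, beaker, dish) is moved more than 20 mm (distance of any of dropper, beaker, dish from where it was at the start of the episode above 0.02 m).
It also fails if it takes over 72 s, if anything falls off the work surface, if the arm or the gripper's body presses on something with over 40 N, if the wrist force passes 120 N, or if a joint passes its speed limit or range.

### The arm

A 6-joint arm with a two-finger parallel gripper is mounted at the origin on a cart in front of the work surface, level with it; the furniture and walls round the work are solid. World frame = base frame: x ahead of the robot, y to its left, z up, the work surface at z = 0. Lengths are in mm, angles in degrees, forces in N, time in s.
With the tool pointing down it reaches from about 325 to 925 mm from the base axis. Payload 3.1 kg.
Tool frame: the origin (TCP) lies at the very end of the fingers, on their centre line; the grasp point (between the pads) lies grasp_offset behind it (grasp_offset is the distance from the TCP to the grasp point, in mm); z points along the fingers, x is the direction in which the jaws open and shut, and the axes are right-handed (so a half turn about z gives the same grasp; the last joint's range is limited). The gripper opens to 85 mm and grips with 20 to 120 N. Pads are 22 mm wide; open, the fingers measure 114 mm over their backs; the gripper's body (76 mm by 85 mm) begins 54 mm behind the grasp point. The pads swing forward as they close: fully open they stand 13 mm farther back than shut.
Start: joints at [-6.429, 12.427, 92.441, -0, 75.132, -6.429], TCP at [625.011, 0.021, 231.3] pointing down, gripper open.
Joint ranges: [-157.48, 157.48], [-44.54, 120.13], [17.64, 146.25], [-64.5, 244.5], [7.68, 150.69], [-147.95, 147.95]. Speed limits (degrees/s): [159.86, 159.86, 180, 180, 180, 180].

### API

Orientations are given as [roll, pitch, yaw] about the fixed x, y, z axes, in that order (R = Rz(yaw) Ry(pitch) Rx(roll)).
In Python, from station import * gives the robot as it stands. Calls block until the motion is done:
- goto(position, orientation): joint-space move of the TCP to a pose.
- move_l(position, attitude=None, speed=150): straight line of the TCP; attitude=None keeps the orientation; speed is the mean speed in mm/s.
- move_j(angles): joint-space move.
- grip(opening, squeeze=None): finger opening in mm; squeeze is the grip in N (None keeps the last); returns when the fingers have stopped.
- wait(seconds).
- solve_ik(position, orientation): joint angles nearest the present ones, or None.
- get_obs(): the state.
- get_image(name): name is "scene" or "side" or "wrist"; returns the picture (420x560x3 uint8, red, green, blue); there is no depth.
- get_calibration(name): a dict with "fx", "fy", "cx", "cy" (pixels), "D" ([k1, k2, p1, p2, k3] as OpenCV has them; the pictures are not rectified), "R" (3x3) and "t" (3): a world point X has camera coordinates R X + t; the wrist camera has in their place "mount" (4x4, takes a point from camera to tool coordinates, whose origin is the TCP and whose axes are the tool frame's). Camera axes: x right, y down, z forward; pixel columns grow to the right and rows downward; lengths in mm; the calibration is good to about 2 mm. A picture is of the moment at which its call begins: read the wrist's pose just before it. get_calibration takes no time and is no camera call.
A pose or a line that the arm cannot do raises Unreachable and nothing moves.
- sign_off(): hands the job in, once; it reports no verdict.
Trained networks look in the newest picture that a camera, given by its name, has taken for a name from the list of things; names that differ only in an ending like _2 or _b are one class to them, and where a whole thing is asked for, a point or a joint stands for the part that bears it (a point fixed in the world has none). Each returns a list of dicts, best first, with "score" (0 to 1); they miss things now and then, are a little off and sometimes report something else, mostly with a low value. They report only what shows in the picture. A call takes as long as a camera call.
- spot_in(name, camera): "extent" ([centre column, centre row, width, height] in pixels, round what is visible of it).
- regions_of(name, camera): "region" (420x560 bool, what is visible of it) and "extent" ([centre column, centre row, width, height] in pixels, round what is visible of it).
The state is a dict: "t": time; "joint_pos": joint angles; "qvel": joint speeds; "effort": joint torques, N m; "tcp_pos": TCP position; "ee_rot": TCP orientation; "wrist_force": force on the tool from outside, world axes, zero at the start; "moment": the same for the moment, N m; "grip_width": finger opening in mm.
Only numpy, scipy, OpenCV 4.12 (cv2) and the standard library are available. Lean on these libraries where they do the work, as an engineer would, in place of code of your own. Each camera call takes 0.05 s, during which the arm holds its last target.

## Working session

There is one attempt and no reset: what is moved stays moved. The work goes in short steps, each a Python script; the robot and the scene stay as the last script left them, time stands still between calls to the robot, and variables do not carry over. Pictures are saved under pics/ and viewed, and the job is handed in when it is done.

```bash
ls; mkdir -p pics; python3 - <<'E'
from station import *
import cv2
o=get_obs(); print(o)
for n in ["scene","side","wrist"]:
    im=get_image(n); cv2.imwrite(f"pics/{n}0.png",im[:,:,::-1])
    c=get_calibration(n); print(n,c)
    for th in ["bottle","crank","clamp_base","stop","spindle","cam","pad","dropper","beaker","dish"]:
        try:
            r=spot_in(th,n); print(th,[(round(d["score"],2),[round(float(v),1) for v in d["extent"]]) for d in r[:2]])
        except Exception as e: print(th,e)
E
```

```text
pics
{'t': 0.0, 'joint_pos': array([-6.42960292e+00,  1.24788744e+01,  9.25295624e+01, -6.77979025e-04,
        7.51325957e+01, -6.42973714e+00]), 'qvel': array([ 0.04295467, -0.02858003,  0.01086821,  0.11804045,  0.02034635,
       -0.01160397]), 'effort': array([-2.90135131e-04, -3.96841800e+01, -3.03850436e+01, -2.80225659e-04,
        9.87685227e-03,  9.68610237e-06]), 'tcp_pos': array([6.24171245e+02, 1.00979854e-01, 2.29935491e+02]), 'ee_rot': array([-1.79984857e+02,  1.40218666e-01,  3.27505450e-04]), 'wrist_force': array([ 0.09297239, -0.29804778, -0.45132969]), 'moment': array([-0.01895822, -0.00837131, -0.00159722]), 'grip_width': 85.04058753213951}
scene {'fx': 402.6443414042884, 'fy': 402.6443414042884, 'cx': 274.53010830669734, 'cy': 213.85528306519063, 'D': array([-0.08351444,  0.        ,  0.        ,  0.        ,  0.        ]), 'R': array([[ 0.99081845,  0.13433809, -0.01523394],
       [ 0.09027466, -0.74125162, -0.66512895],
       [-0.10064433,  0.65764679, -0.74657311]]), 't': array([-480.72339332,   15.91374818, 1242.38768678])}
bottle [(0.7, [257.6, 151.7, 16.1
[... 1532 characters left out ...]
,  0.       ]), 'mount': array([[ 9.99998449e-01, -1.27521482e-03,  1.21521684e-03,
        -6.82653797e-01],
       [ 8.77390614e-04,  9.58787504e-01,  2.84122777e-01,
        -7.26996955e+01],
       [-1.52745229e-03, -2.84121270e-01,  9.58787135e-01,
        -1.42660007e+02],
       [ 0.00000000e+00,  0.00000000e+00,  0.00000000e+00,
         1.00000000e+00]])}
bottle [(0.53, [74.5, 129.1, 104.3, 66.4])]
crank [(0.6, [75.9, 128.1, 109.5, 69.6]), (0.52, [112.0, 413.2, 24.5, 13.6])]
clamp_base [(0.86, [184.2, 316.4, 81.7, 128.1])]
stop [(0.94, [179.9, 298.2, 57.3, 48.4])]
spindle []
cam []
pad [(0.71, [181.3, 343.6, 17.3, 31.6])]
dropper []
beaker []
dish [(0.8, [114.0, 412.1, 25.5, 15.8])]
```

```bash
python3 - <<'E'
import cv2
for n,(x0,y0,x1,y1) in dict(scene=(180,110,380,390),side=(160,130,380,310)).items():
    im=cv2.imread(f"pics/{n}0.png")[y0:y1,x0:x1]
    k=min(800/im.shape[1],600/im.shape[0])
    cv2.imwrite(f"pics/{n}0z.png",cv2.resize(im,None,fx=k,fy=k,interpolation=cv2.INTER_CUBIC))
E
```

```text
(no output)
```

View pics/wrist0.png

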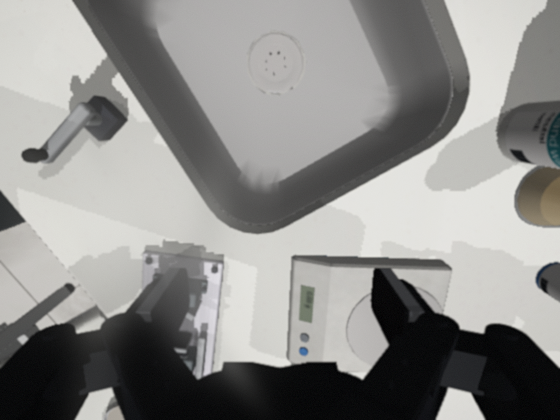

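View pics/scene0.png

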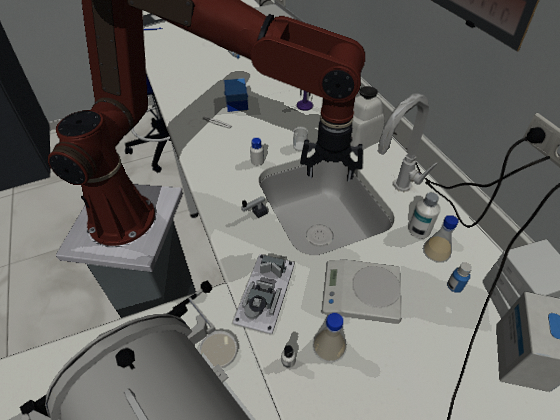

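```bash
sleep 1
```

```text
(no output)
```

View pics/scene0z.png

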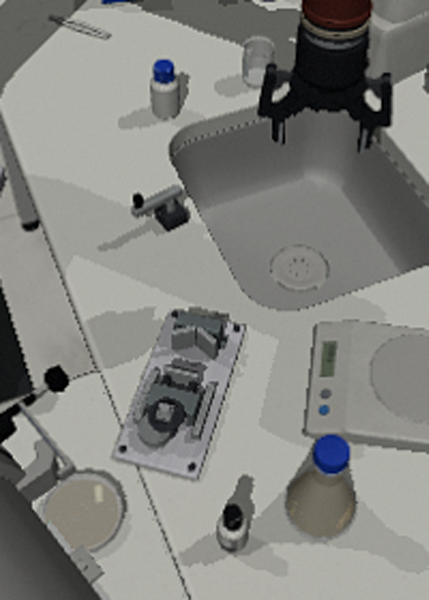

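View pics/side0z.png

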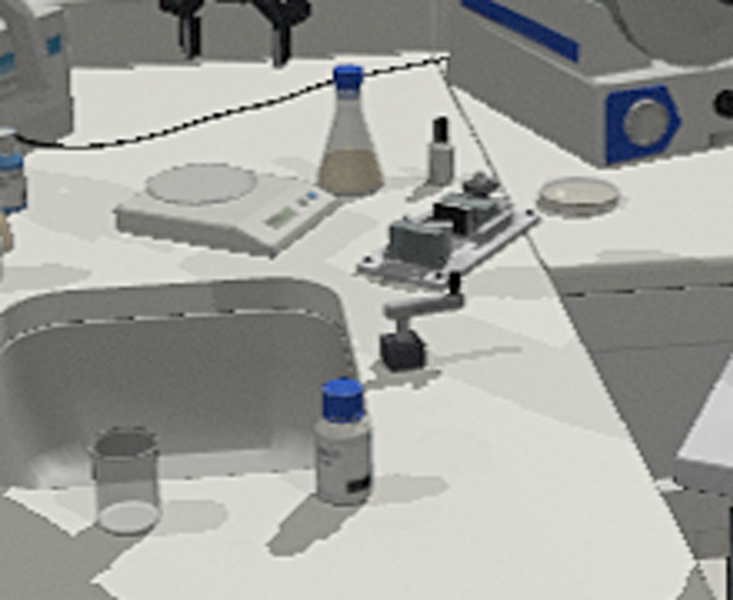

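```bash
cat > h.py <<'E'
from station import *
import numpy as np, cv2
from scipy.spatial.transform import Rotation as Ro
def campose(n,obs=None):
    c=get_calibration(n)
    K=np.array([[c["fx"],0,c["cx"]],[0,c["fy"],c["cy"]],[0,0,1]]);D=np.array(c["D"])
    if n!="wrist": return K,D,np.array(c["R"]),np.array(c["t"]).ravel()
    M=np.array(c["mount"]); T=np.eye(4)
    T[:3,:3]=Ro.from_euler("xyz",obs["ee_rot"],degrees=True).as_matrix(); T[:3,3]=obs["tcp_pos"]
    W=np.linalg.inv(T@M); return K,D,W[:3,:3],W[:3,3]
def proj(cp,X):
    K,D,R,t=cp
    return cv2.projectPoints(np.atleast_2d(np.array(X,float)),cv2.Rodrigues(R)[0],t,K,D)[0].reshape(-1,2)
def ray(cp,uv):
    K,D,R,t=cp
    p=cv2.undistortPoints(np.array([[uv]],float),K,D).ravel()
    return -R.T@t, R.T@np.array([p[0],p[1],1.])
def atz(cp,uv,z):
    o,d=ray(cp,uv); return o+d*(z-o[2])/d[2]
def tri(a,b):
    A=[];B=[]
    for o,d in (a,b):
        d=d/np.linalg.norm(d);P=np.eye(3)-np.outer(d,d);A.append(P);B.append(P@o)
    return np.linalg.lstsq(np.vstack(A),np.hstack(B),rcond=None)[0]
def shot(n,f=None):
    o=get_obs(); im=get_image(n)[:,:,::-1].copy()
    if f: cv2.imwrite("pics/"+f,im)
    return campose(n,o),im
E
python3 - <<'E'
from h import *
s=campose("scene");d=campose("side")
np.set_printoptions(precision=1,suppress=True)
print("bottle",tri(ray(s,(257.6,151.7)),ray(d,(263.9,258.9))))
print("bottle base", atz(s,(257,163),0), atz(d,(263.5,279),0))
print("crank", tri(ray(s,(254.6,206.7)),ray(d,(287.4,224.8))))
print("crank base", atz(s,(261,213),12), atz(d,(281,235),12))
print("spindle", atz(s,(255.3,301),55),"base",atz(s,(266.3,293.3),15), tri(ray(s,(255.3,301)),ray(d,(305,184.6))))
print("beaker",atz(s,(300.4,148),0),atz(d,(196,292),0))
# plate corners z=10 from zoom (k=600/280)
k=600/280
for p in [(168,311),(245,323),(196,479),(113,460)]:
    print("corner",atz(s,(180+p[0]/k,110+p[1]/k),10))
E
```

```text
bottle [382.9 304.6  52.4]
bottle base [381.5 308.    0. ] [374.9 319.    0. ]
crank [412.8  61.9  41.9]
crank base [434.4  67.1  12. ] [423.4  77.6  12. ]
spindle [ 473.5 -258.6   55. ] base [ 492.4 -210.6   15. ] [ 470.5 -258.2   52.6]
beaker [524.7 407.9   0. ] [509.4 441.    0. ]
corner [451.6 -89.1  10. ]
corner [553.8 -95.6  10. ]
corner [ 520.8 -317.5   10. ]
corner [ 422.3 -306.6   10. ]
```

```bash
python3 - <<'E'
from h import *
import station
print([x for x in dir(station) if not x.startswith('_')])
print(getattr(station,'grasp_offset',None))
t0=get_obs()["t"]
R=[180,0,0]
for nm,p in dict(clamp=(490,-275,260),crank=(430,0,240),bottle=(380,240,280)).items():
    goto(p,R); o=get_obs(); print(nm,o["t"]-t0,o["tcp_pos"],o["ee_rot"],o["joint_pos"][5])
    cp,im=shot("wrist",f"w1_{nm}.png")
    np.savez(f"w1_{nm}.npz",K=cp[0],D=cp[1],R=cp[2],t=cp[3])
E
```

```text
['Unreachable', 'get_calibration', 'get_image', 'get_obs', 'goto', 'grasp_offset', 'grip', 'move_j', 'move_l', 'regions_of', 'sign_off', 'solve_ik', 'spot_in', 'wait']
18.700000000000003
clamp 1.1750000000000003 [ 490.46143087 -274.21098883  259.86269412] [-1.79960030e+02 -1.61850982e-02  4.21147988e-02] -36.439670290388875
crank 2.3167 [430.74214141  -0.45568676 240.46228247] [ 1.79957220e+02 -6.82636621e-02  1.71489310e-03] -9.385043717017062
bottle 3.3417 [380.55228804 239.07767465 279.69655561] [ 1.79939826e+02  6.10455365e-03 -5.69139135e-02] 23.280168417275146
```

View pics/w1_clamp.png

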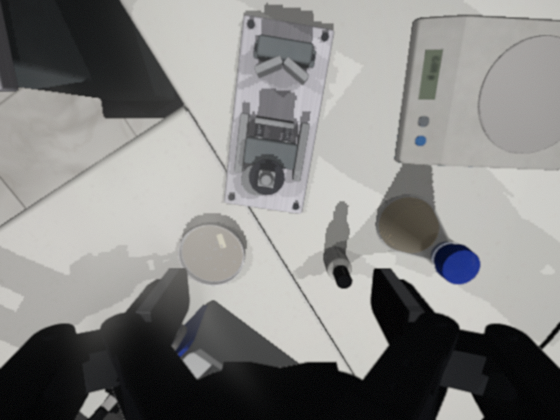

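View pics/w1_crank.png

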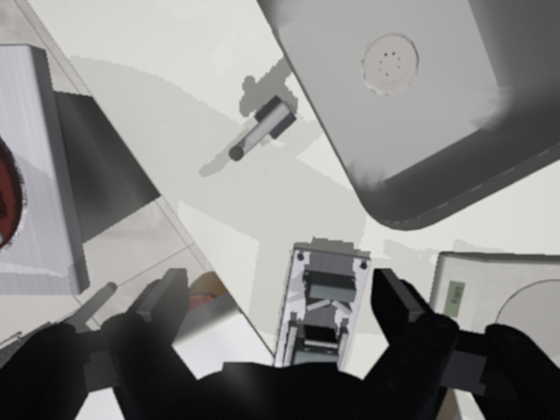

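View pics/w1_bottle.png

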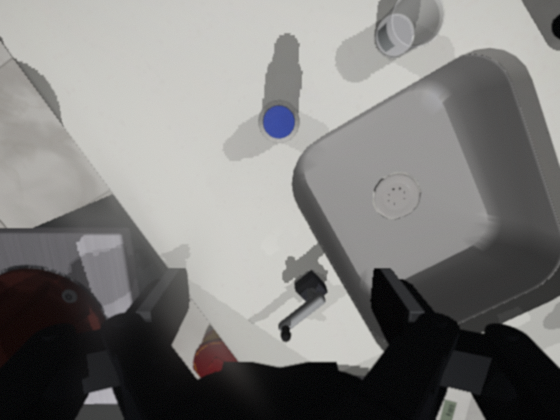

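```bash
python3 - <<'E'
import cv2
for n,(x0,y0,x1,y1) in dict(clamp=(215,0,350,225),crank=(225,85,305,170)).items():
    im=cv2.imread(f"pics/w1_{n}.png")[y0:y1,x0:x1]
    k=min(800/im.shape[1],600/im.shape[0]); print(n,k)
    im=cv2.resize(im,None,fx=k,fy=k,interpolation=cv2.INTER_CUBIC)
    s=20 if n=="clamp" else 10
    for u in range(x0-x0%s+s,x1,s):
        cv2.putText(im,str(u),(int((u-x0)*k),10),0,.35,(0,0,255)); cv2.line(im,(int((u-x0)*k),12),(int((u-x0)*k),18),(0,0,255))
    for v in range(y0-y0%s+s,y1,s): cv2.putText(im,str(v)+"-",(0,int((v-y0)*k)),0,.35,(0,0,255))
    cv2.imwrite(f"pics/w1_{n}z.png",im)
E
```

```text
clamp 2.6666666666666665
crank 7.0588235294117645
```

View pics/w1_clampz.png

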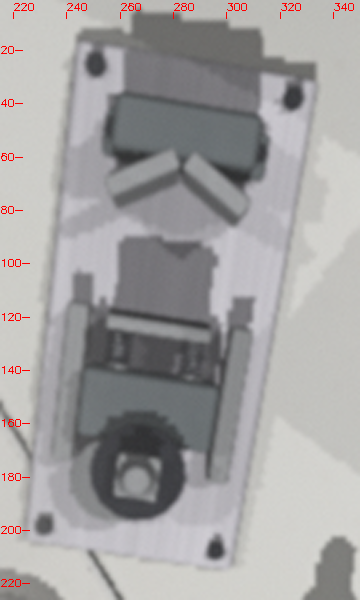

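View pics/w1_crankz.png

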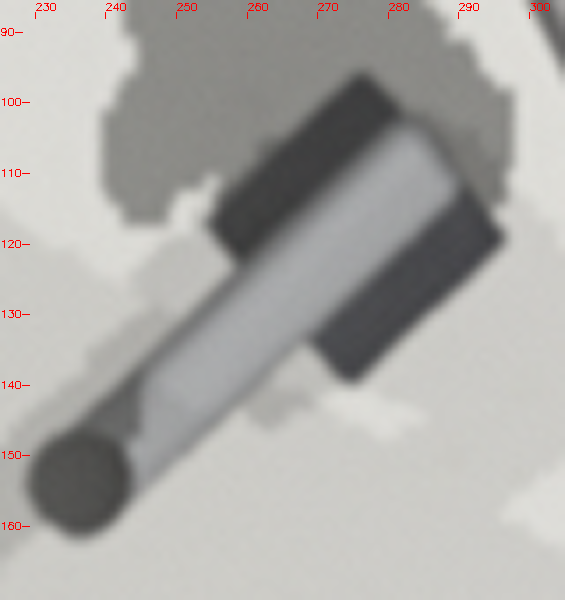

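```bash
cat >> h.py <<'E'
def load(n):
    z=np.load(f"{n}.npz"); return z["K"],z["D"],z["R"],z["t"]
from scipy.optimize import least_squares
def fit2d(cp,local,z,uv,x0):
    local=np.array(local,float);uv=np.array(uv,float)
    z=np.broadcast_to(z,(len(local),))
    def f(p):
        c,s=np.cos(p[2]),np.sin(p[2])
        X=np.c_[p[0]+c*local[:,0]-s*local[:,1],p[1]+s*local[:,0]+c*local[:,1],z]
        return (proj(cp,X)-uv).ravel()
    r=least_squares(f,x0); return r.x,r.fun
E
python3 - <<'E'
from h import *
np.set_printoptions(precision=2,suppress=True)
cp=load("w1_clamp")
p,r=fit2d(cp,[(-52,110),(52,110),(52,-110),(-52,-110)],10,[(245,15),(333,30),(302,213),(225,202.5)],[490,-205,-.14])
print("plate",p[:2],np.degrees(p[2]),r)
c,s=np.cos(p[2]),np.sin(p[2]); y=np.array([-s,c])
print("spindle by plate",p[:2]-62*y,"stop by plate 35.5",p[:2]+35.5*y)
print("spindle tip",atz(cp,(266,177.7),64),"collar",atz(cp,(266.7,176),48))
# clamp-frame coords of vee etc
def loc(uv,z):
    X=atz(cp,uv,z)[:2]-p[:2]; return np.array([c*X[0]+s*X[1],-s*X[0]+c*X[1]])
k=8/3
for nm,uv,z in [("vee L tip",(112,207),58),("vee R tip",(240,222),58),("vee apexL",(176,153),58),("vee apexR",(190,157),58),("pad L front",(108,320),47),("pad R front",(210,335),47),("stopbody BL",(113,96),58)]:
    print(nm,loc((215+uv[0]/k,uv[1]/k),z))
cp=load("w1_crank")
h=17.5
q,r=fit2d(cp,[(h,h),(h,-h),(-h,-h),(-h,h)],24,[(296,119),(276,96),(254,117),(273,140)],[430,70,-2.4])
print("crank",q[:2],np.degrees(q[2]),r)
kb=[(236.5,154)]
print("knob",atz(cp,kb[0],82))
print("barend mid",atz(cp,(285,107),62))
cp=load("w1_bottle")
im=cv2.imread("pics/w1_bottle.png").astype(int)
m=((im[:,:,0]-im[:,:,2])>60).astype(np.uint8); 
n,l,st,ce=cv2.connectedComponentsWithStats(m)
for i in range(1,n):
    if st[i,4]>200: print(st[i],ce[i],atz(cp,ce[i],97), np.sqrt(st[i,4]/np.pi))
E
```

```text
plate [ 485.39 -200.16] -8.396154045865545 [-1.76 -1.16  2.11 -0.81  0.65  1.79 -1.02  1.17]
spindle by plate [ 476.34 -261.5 ] stop by plate 35.5 [ 490.57 -165.04]
spindle tip [ 475.38 -258.31   64.  ] collar [ 475.53 -259.03   48.  ]
vee L tip [-24.5   41.09]
vee R tip [25.1  42.99]
vee apexL [-2.94 63.41]
vee apexR [ 2.51 62.82]
pad L front [-21.62  -0.47]
pad R front [20.79 -0.22]
stopbody BL [-28.98  79.16]
crank [425.58  77.42] -235.0564378157397 [-43.34  -4.4    2.68  -0.81  42.8    5.72  -1.92   1.27]
knob [389.51  44.35  82.  ]
barend mid [436.07  87.81  62.  ]
[264 106  30  32 766] [278.35 121.53] [379.17 313.66  97.  ] 15.614908671419878
```

```bash
cat >> h.py <<'E'
def capcen(im,area=200):
    a=im.astype(int); m=((a[:,:,0]-a[:,:,2])>60).astype(np.uint8)
    n,l,st,ce=cv2.connectedComponentsWithStats(m)
    return [(ce[i],st[i,4]) for i in range(1,n) if st[i,4]>area]
def tdir(yaw):
    r=np.radians(yaw); return np.array([np.cos(r),np.sin(r)]),np.array([np.sin(r),-np.cos(r)]) # tool x, tool y in world
E
python3 - <<'E'
from h import *
np.set_printoptions(precision=2,suppress=True)
b=np.array([379.2,313.7])
for i,yaw in enumerate([-50,0]):
    tx,ty=tdir(yaw)
    p=b+57*ty
    goto([p[0],p[1],190],[180,0,yaw]); 
    cp,im=shot("wrist",f"w2_bottle{i}.png")
    for ce,a in capcen(im,600): print(get_obs()["t"],ce,a,atz(cp,ce,97))
E
```

```text
6.0333 [279.27 145.43] 1364 [379.39 313.59  97.  ]
7.0 [279.39 145.52] 1370 [379.03 313.82  97.  ]
```

View pics/w2_bottle0.png

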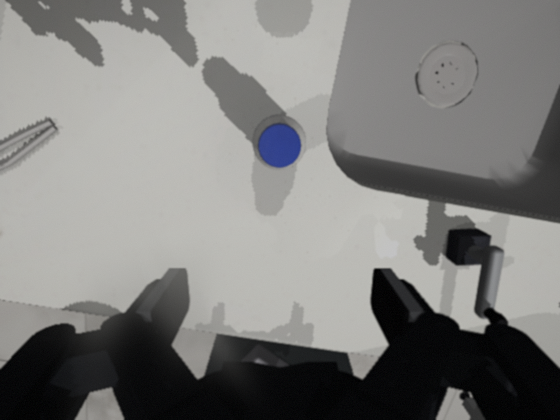

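The bottle's cap is the blue disc at (279,145), and both views give (379.2, 313.7). Next I take close looks at the crank and the clamp.

```bash
python3 - <<'E'
from h import *
np.set_printoptions(precision=2,suppress=True)
def sv(n,im,cp): np.savez(n+".npz",K=cp[0],D=cp[1],R=cp[2],t=cp[3]); 
for n,b,yaw,z in [("crank",(425,77),-48,160),("vee",(488,-180),-98.4,180),("spin",(476,-259),-98.4,180)]:
    tx,ty=tdir(yaw); p=np.array(b)+55*ty
    goto([p[0],p[1],z],[180,0,yaw]); cp,im=shot("wrist",f"w2_{n}.png"); sv("w2_"+n,im,cp)
    print(n,get_obs()["t"],get_obs()["tcp_pos"],proj(cp,[[*b,50]]))
    u,v=proj(cp,[[*b,50]])[0]
    x0,y0=int(max(u-70,0)),int(max(v-60,0)); c=im[y0:y0+120,x0:x0+160]; k=5
    c=cv2.resize(c,None,fx=k,fy=k,interpolation=cv2.INTER_CUBIC)
    for uu in range(x0-x0%10+10,x0+160,10): cv2.putText(c,str(uu),((uu-x0)*k,10),0,.35,(0,0,255)); cv2.line(c,((uu-x0)*k,12),((uu-x0)*k,18),(0,0,255))
    for vv in range(y0-y0%10+10,y0+120,10): cv2.putText(c,str(vv)+"-",(0,(vv-y0)*k+4),0,.35,(0,0,255))
    cv2.imwrite(f"pics/w2_{n}z.png",c)
E
```

```text
crank 7.925 [384.61  41.06 160.41] [[280.45 147.24]]
vee 8.8583 [ 433.39 -170.13  179.49] [[282.1  143.73]]
spin 9.325 [ 421.53 -249.48  179.63] [[281.25 144.  ]]
```

View pics/w2_crankz.png

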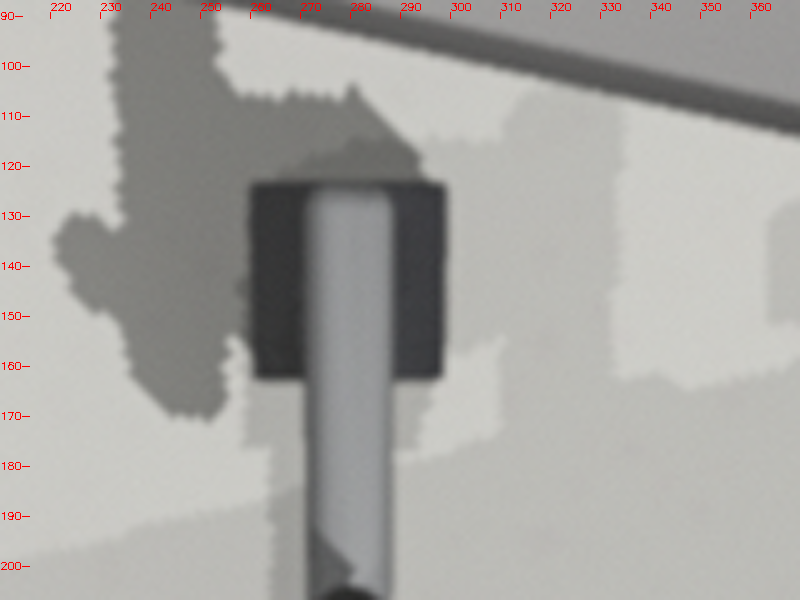

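View pics/w2_veez.png

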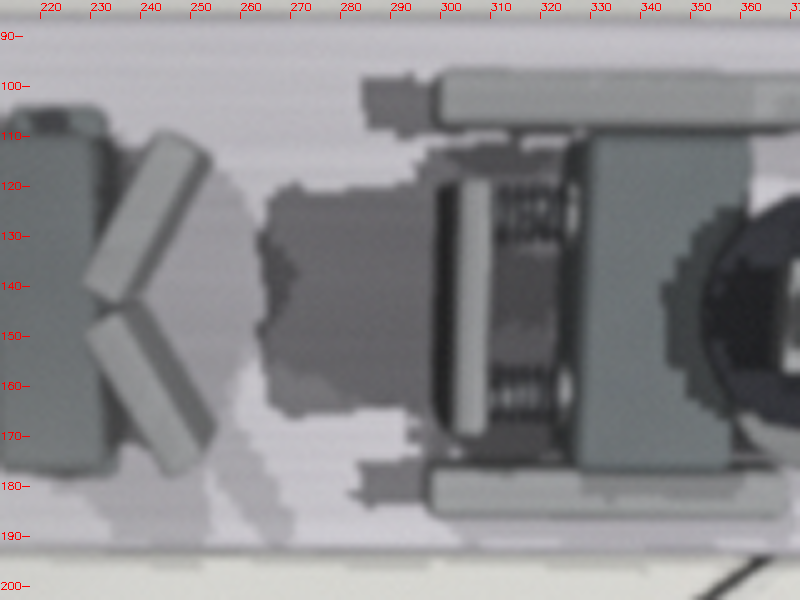

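View pics/w2_spinz.png

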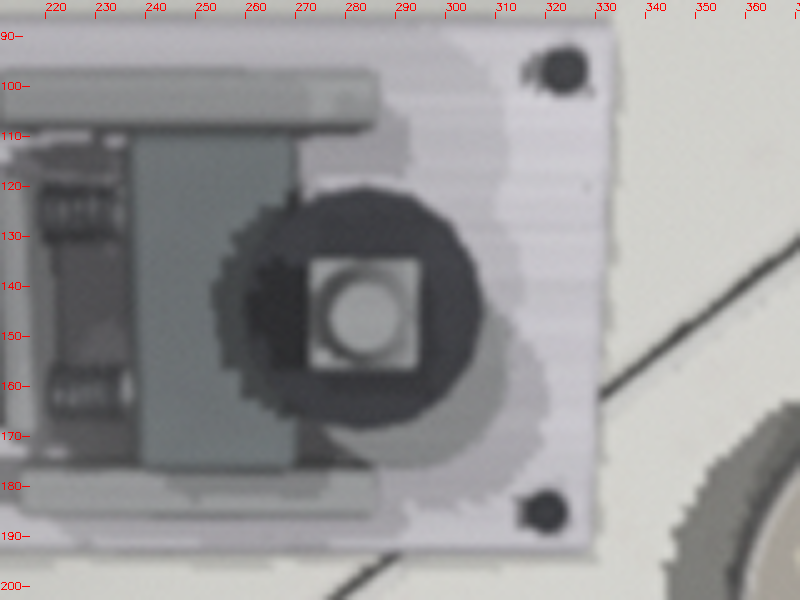

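View pics/w2_spin.png

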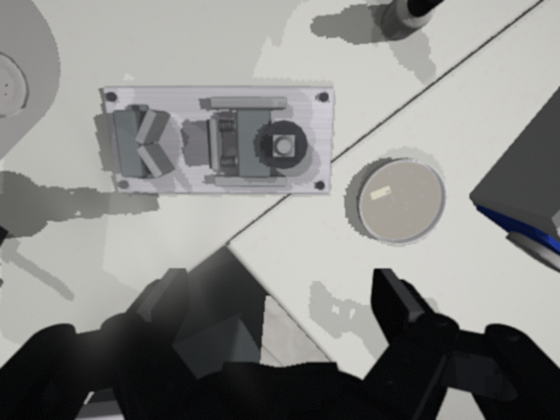

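```bash
python3 - <<'E'
from h import *
np.set_printoptions(precision=2,suppress=True)
cs=load("w2_spin"); cv_=load("w2_vee")
# plate in full spin image: refine corners from zoomed edges; left end from full image
q,r=fit2d(cs,[(-52,110),(52,110),(52,-110),(-52,-110)],10,[(106,193),(103,86.5),(332.5,87.5),(330,193)],[486,-200,-.147])
print("plate",q[:2],np.degrees(q[2]),r)
print("tip",atz(cs,(283,146),64),"sq",atz(cs,(282,145.7),57),"collar",atz(cs,(279,144.5),48))
fs,r=fit2d(cs,[(-9,-9),(-9,9),(9,9),(9,-9)],57,[(293,157),(271,156.8),(271,134.5),(293,134.5)],[476,-259,-.147]); print("sq fit",fs[:2],np.degrees(fs[2]),r)
c,s=np.cos(q[2]),np.sin(q[2])
def loc(cp,uv,z):
    X=atz(cp,uv,z)[:2]-q[:2]; return np.array([c*X[0]+s*X[1],-s*X[0]+c*X[1]])
X=fs[:2]-q[:2];print("spindle local",c*X[0]+s*X[1],-s*X[0]+c*X[1])
for n,uv,z in [("u1",(250.5,113),58),("u2",(234,143),58),("l1",(235.5,145),58),("l2",(249.5,173),58),("pad front top",(302,145),47),("pad top back",(308.5,145),47),("jaw front",(326,145),51),("plate top edge",(290,86.5),10),("plate bot",(290,193.5),10),("padtop",(304,119),47),("padbot",(304,169.5),47)]: print(n,loc(cv_,uv,z))
ck=load("w2_crank"); h=17.5
k,r=fit2d(ck,[(h,h),(h,-h),(-h,-h),(-h,h)],24,[(297,162.5),(260,162.5),(259.5,123.5),(297.5,123.5)],[425,77,-2.4])
# determine order by residual
for sh in range(4):
    uv=np.roll(np.array([(297,162.5),(260,162.5),(259.5,123.5),(297.5,123.5)]),sh,0)
    for rev in (1,-1):
        k,r=fit2d(ck,[(h,h),(h,-h),(-h,-h),(-h,h)],24,uv[::rev],[425,77,-2.4])
        if abs(r).max()<5: print("crank",k[:2],np.degrees(k[2]),r)
print("bar -x end mid z62",atz(ck,(279,124.5),62),"bar sides at row160",atz(ck,(270,160),62),atz(ck,(287,160),62))
E
```

```text
plate [ 484.3  -197.34] -9.131258072417694 [ 7.55 -0.12 -4.34 -1.94  0.37 -0.45 -3.18  2.48]
tip [ 475.06 -260.25   64.  ] sq [ 474.95 -259.46   57.  ] collar [ 475.74 -257.01   48.  ]
sq fit [ 474.88 -259.44] -8.48011158801375 [-0.38 -0.3   0.31 -0.13  0.17  0.19 -0.1   0.22]
spindle local 0.55340178975292 -62.80765599389565
u1 [25.34 43.74]
u2 [ 1.42 57.72]
l1 [-0.19 56.52]
l2 [-23.4   45.16]
pad front top [-0.1   0.44]
pad top back [-0.02 -5.19]
jaw front [  0.46 -19.77]
plate top edge [50.94 10.91]
plate bot [-51.31   8.5 ]
padtop [21.47 -0.52]
padbot [-21.29  -2.06]
crank [425.04  79.2 ] -138.03190796953783 [ 1.1   0.97 -1.08  0.96 -1.31 -0.87  1.29 -0.85]
crank [425.04  79.2 ] -48.031912763425574 [ 1.29 -0.85  1.1   0.97 -1.08  0.96 -1.31 -0.87]
crank [425.04  79.2 ] 41.96808723487376 [-1.31 -0.87  1.29 -0.85  1.1   0.97 -1.08  0.96]
crank [425.04  79.2 ] -228.03190978669255 [-1.08  0.96 -1.31 -0.87  1.29 -0.85  1.1   0.97]
bar -x end mid z62 [437.22  89.53  62.  ] bar sides at row160 [413.07  77.12  62.  ] [421.82  67.4   62.  ]
```

```bash
python3 - <<'E'
from h import *
np.set_printoptions(precision=2,suppress=True)
cv_=load("w2_vee"); cw=load("w1_clamp")
a=np.radians(-8.45); c,s=np.cos(a),np.sin(a); O=np.array([475.,-259.8])+62*np.array([-s,c]); print(O)
def loc(cp,uv,z):
    X=atz(cp,uv,z)[:2]-O; return np.array([c*X[0]+s*X[1],-s*X[0]+c*X[1]])
for n,uv,z in [("u1",(250.5,113),58),("u2",(234,143),58),("l1",(235.5,145),58),("l2",(249.5,173),58),("pad front top",(301.7,145),47),("pad top back",(308.5,145),47),("jaw front",(326,145),51),("plate top edge",(290,86.5),10),("plate bot",(290,193.5),10),("jawback",(357,140),51)]: print(n,loc(cv_,uv,z))
k=8/3
for nm,uv,z in [("vee L tip",(115,207),58),("vee R tip",(240,222),58),("vee apexL",(180,172),58),("vee apexR",(184,175),58),("pad L front",(108,322),47),("pad R front",(210,335),47)]:
    print(nm,loc(cw,(215+uv[0]/k,uv[1]/k),z))
E
```

```text
[ 484.11 -198.47]
u1 [25.88 44.58]
u2 [ 2.13 58.85]
l1 [ 0.5  57.66]
l2 [-22.84  46.58]
pad front top [-0.08  1.84]
pad top back [-0.06 -4.05]
jaw front [  0.24 -18.63]
plate top edge [51.09 11.44]
plate bot [-51.19  10.25]
jawback [  4.5  -44.83]
vee L tip [-21.88  39.75]
vee R tip [26.57 41.53]
vee apexL [ 1.   55.63]
vee apexR [ 2.66 54.81]
pad L front [-20.01  -2.75]
pad R front [22.3  -1.68]
```

```bash
cat >> h.py <<'E'
def lin(p,yaw,speed=150,n=1,tol=0.4):
    """straight move, then correct the standing error n times"""
    p=np.array(p,float); cmd=p.copy()
    move_l(list(cmd),[180,0,yaw],speed)
    for _ in range(n):
        e=p-get_obs()["tcp_pos"]
        if np.abs(e).max()<tol: break
        cmd+=e; move_l(list(cmd),[180,0,yaw],60)
    o=get_obs(); return o
E
python3 - <<'E'
from h import *
np.set_printoptions(precision=2,suppress=True)
b=(379.2,313.7);y=-50
goto([*b,150],[180,0,y]); 
o=lin([*b,72],y,120,2); print(o["t"],o["tcp_pos"],o["wrist_force"])
grip(25,40); wait(.2); o=get_obs(); print(o["t"],o["grip_width"],o["tcp_pos"],o["wrist_force"])
o=lin([*b,225],y,200,0); print(o["t"],o["grip_width"],o["tcp_pos"],o["wrist_force"])
shot("wrist","w3.png")
E
```

```text
12.4167 [379.11 313.89  72.33] [-0.22  0.16  0.8 ]
13.1583 30.836902545968055 [378.9  313.51  71.71] [ 0.75 -0.4   0.81]
14.075 30.91075520435643 [378.01 313.09 223.22] [-0.33  0.08 -1.99]
```

View pics/w3.png

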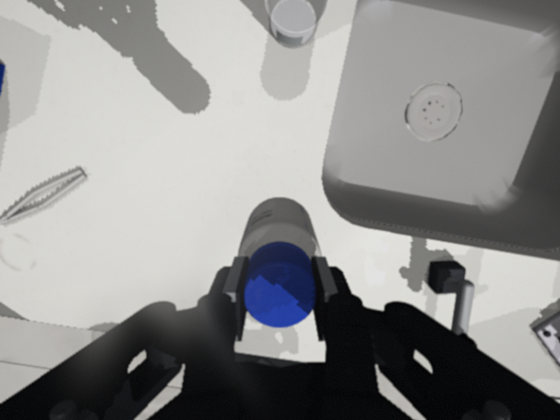

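The bottle is held by its cap at (280,285) and hangs upright. I move it to the clamp.

```bash
python3 - <<'E'
from h import *
np.set_printoptions(precision=2,suppress=True)
a=np.radians(-8.45);X=np.array([np.cos(a),np.sin(a)]);Y=np.array([-np.sin(a),np.cos(a)])
O=np.array([484.1,-198.5]); p=O+30.5*Y+0.5*X; yaw=-98.45
goto([*p,225],[180,0,yaw])
o=lin([*p,100],yaw,150,2,.3); print(o["t"],o["tcp_pos"],o["wrist_force"],o["ee_rot"])
f0=o["wrist_force"][2]; z=100-(o["tcp_pos"][2]-100)*0
# creep
off=None
cmdz=86
lin([*p,cmdz],yaw,60,2,.3)
for i in range(12):
    o=get_obs(); f=o["wrist_force"][2]-f0
    if f>2.5: break
    cmdz-=0.7; move_l([p[0],p[1],cmdz],None,20)
print(i,cmdz,o["t"],o["tcp_pos"],o["wrist_force"]-0,f)
shot("side","s3.png"); shot("wrist","w4.png")
E
python3 - <<'E'
import cv2
im=cv2.imread("pics/s3.png")[150:290,220:400]
cv2.imwrite("pics/s3z.png",cv2.resize(im,None,fx=4.2,fy=4.2,interpolation=cv2.INTER_CUBIC))
E
```

```text
17.4083 [ 488.71 -168.25   99.36] [-0.05 -0.65 -1.4 ] [-179.97   -0.01  -98.46]
7 81.09999999999998 20.025 [ 489.44 -168.52   81.71] [-0.94  1.07  3.21] 4.606885377103813
```

View pics/w4.png

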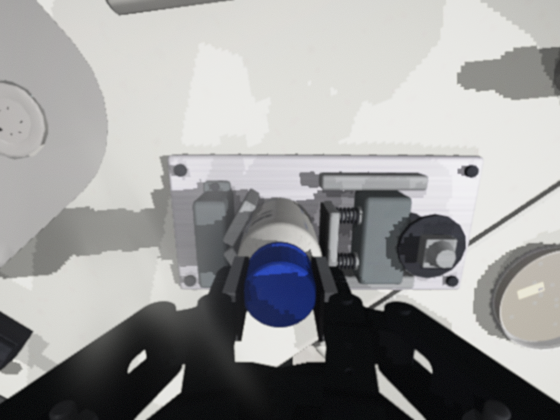

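View pics/s3z.png

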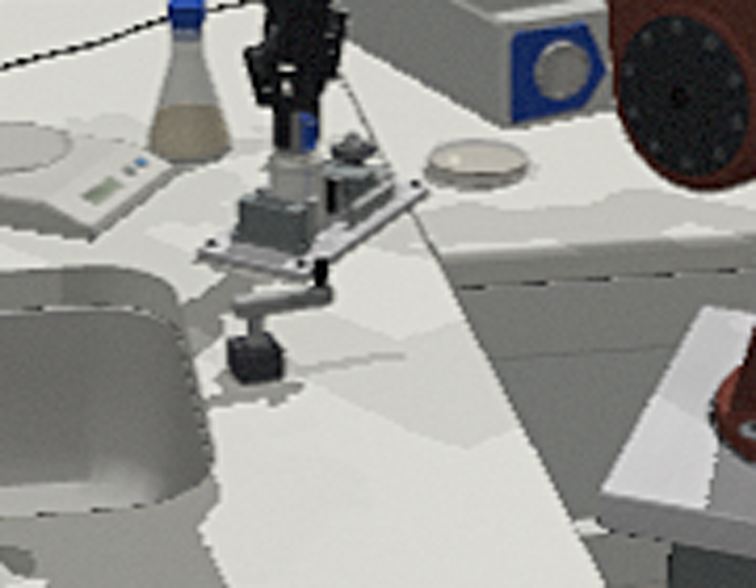

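The bottle is down at z = 81.7, exactly 10 mm above the pick height, and sits between the vee and the pad. I release it and look.

```bash
python3 - <<'E'
from h import *
np.set_printoptions(precision=2,suppress=True)
grip(60); o=get_obs(); print(o["t"],o["grip_width"],o["tcp_pos"])
p=o["tcp_pos"]; move_l([p[0],p[1],190],None,200); grip(70)
# view with camera above the bottle
tx,ty=tdir(-98.45); q=np.array([488.6,-168.4])+57*ty
move_l([*q,200],None,250); wait(.1)
cp,im=shot("wrist","w5.png"); np.savez("w5.npz",K=cp[0],D=cp[1],R=cp[2],t=cp[3])
for ce,a in capcen(im,400): print(ce,a,atz(cp,ce,107))
print(get_obs()["t"])
E
```

```text
20.5167 59.75528289558143 [ 488.95 -168.34   80.85]
[280.48 143.25] 1410 [ 490.06 -169.03  107.  ]
22.0083
```

View pics/w5.png

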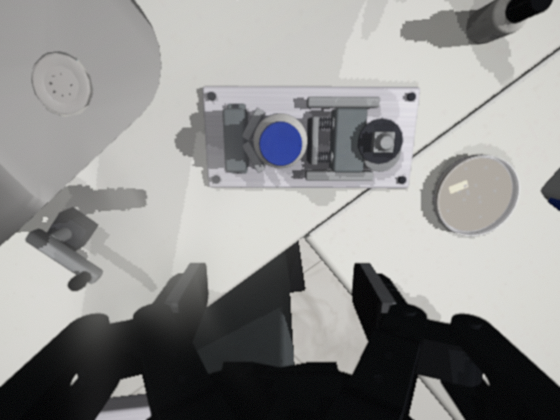

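The bottle stands free in the vee mouth at (280,143). Next is the crank.

```bash
python3 - <<'E'
from h import *
np.set_printoptions(precision=2,suppress=True)
k=(424.9,78.8);y=-48
goto([*k,170],[180,0,y]); grip(50)
o=lin([*k,36],y,150,2); print(o["t"],o["tcp_pos"],o["wrist_force"])
grip(5,100); wait(.2); o=get_obs(); print(o["t"],o["grip_width"],o["tcp_pos"],o["wrist_force"])
o=lin([*k,140],y,150,0); o=get_obs();print(o["t"],o["grip_width"],o["tcp_pos"],o["wrist_force"])
cp,im=shot("wrist","w6.png"); np.savez("w6.npz",K=cp[0],D=cp[1],R=cp[2],t=cp[3])
E
```

```text
24.5833 [424.55  78.8   35.94] [-0.54  0.51 -0.7 ]
25.2083 12.161037586162578 [424.21  78.79  35.49] [-0.93 -0.18  2.21]
26.0583 12.344979556139611 [423.75  78.76 138.8 ] [ 0.42 -0.44 -2.25]
```

View pics/w6.png

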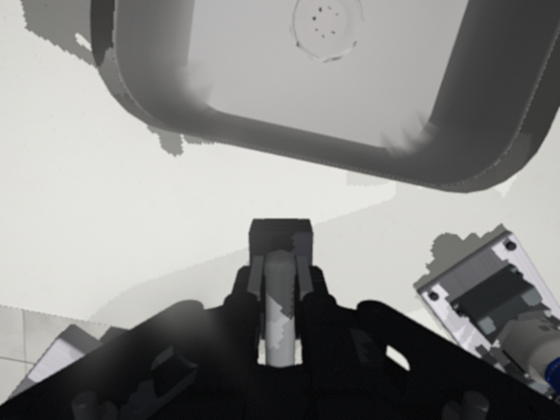

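```bash
python3 - <<'E'
from h import *
np.set_printoptions(precision=2,suppress=True)
im=cv2.imread("pics/w6.png")
x0,y0=230,205;c=cv2.resize(im[y0:y0+80,x0:x0+100],None,fx=7,fy=7,interpolation=cv2.INTER_CUBIC)
c=cv2.convertScaleAbs(c,alpha=1.8)
for uu in range(x0,x0+100,10): cv2.putText(c,str(uu),((uu-x0)*7,10),0,.35,(0,0,255))
for vv in range(y0-y0%10+10,y0+80,10): cv2.putText(c,str(vv)+"-",(0,(vv-y0)*7+4),0,.35,(0,0,255))
cv2.imwrite("pics/w6z.png",c)
# predicted socket corners in tool coords: crank origin under TCP, 35.5 below underside => tool z = +35.5
cp=load("w6"); K,D,R,t=cp
M=np.array(get_calibration("wrist")["mount"]); W=np.linalg.inv(M)
def pt(P): return proj((K,D,W[:3,:3],W[:3,3]),P)
h=17.5
# crank x is tool: -138 vs tool x -48 => crank y = tool x, crank x = tool y
print("bottom -x edge",pt([(-h,-h,35.5),(h,-h,35.5)])); print("top -x edge",pt([(-h,-h,11.5),(h,-h,11.5)]),"bar end top",pt([(-7,-17,-26.5),(7,-17,-26.5)]))
E
```

```text
bottom -x edge [[251.46 218.79]
 [309.79 218.73]]
top -x edge [[247.54 232.16]
 [314.08 232.08]] bar end top [[264.13 264.33]
 [298.35 264.29]]
```

View pics/w6z.png

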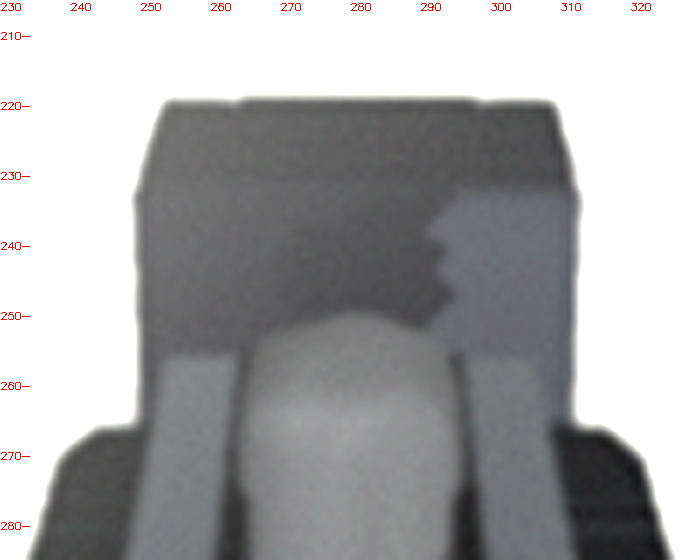

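The socket edges sit within 0.5 mm of where a centred grasp predicts (bottom edge at row 219, top edge at row 232). I carry the crank to the spindle and lower it under force watch.

```bash
cat > ins.py <<'E'
from h import *
np.set_printoptions(precision=2,suppress=True)
yaw=-8.45; p=np.array([475.1,-259.7])
o=get_obs()["tcp_pos"]; move_l([o[0],o[1],195],None,200)
goto([*p,195],[180,0,yaw]); lin([*p,125],yaw,150,0)
cmd=np.array([*p,106.]); 
for _ in range(3):
    move_l(list(cmd),[180,0,yaw],80); wait(.1); e=np.array([*p,106.])-get_obs()["tcp_pos"]
    if abs(e).max()<.25: break
    cmd+=e
o=get_obs(); f0=o["wrist_force"]; print(o["t"],o["tcp_pos"],o["ee_rot"],f0)
while cmd[2]>80:
    cmd[2]-=1.5; move_l(list(cmd),None,40); o=get_obs(); f=o["wrist_force"]-f0
    print(round(o["t"],2),cmd[2],o["tcp_pos"],f)
    if f[2]>12 or np.hypot(f[0],f[1])>12: break
shot("wrist","w7.png"); shot("side","s7.png")
E
python3 ins.py; python3 - <<'E'
import cv2
im=cv2.imread("pics/s7.png")[150:250,220:380]
cv2.imwrite("pics/s7z.png",cv2.resize(im,None,fx=5,fy=5,interpolation=cv2.INTER_CUBIC))
E
```

```text
28.925 [ 475.18 -259.81  106.08] [180.    -0.01  -8.46] [-0.1  -0.38 -1.36]
29.18 104.5 [ 475.15 -259.77  104.59] [-0.31 -0.2  -0.74]
29.43 103.0 [ 474.99 -259.62  102.89] [0.04 0.18 0.27]
29.68 101.5 [ 474.99 -259.59  101.34] [-0.13  0.37 -0.62]
29.93 100.0 [ 475.   -259.6    99.83] [ 0.41 -0.35 -0.67]
30.18 98.5 [ 474.97 -259.63   98.33] [ 1.05  0.3  -0.75]
30.43 97.0 [ 475.01 -259.64   96.86] [ 0.07  0.26 -0.88]
30.68 95.5 [ 474.96 -259.61   95.32] [-0.04 -0.08 -0.18]
30.93 94.0 [ 475.01 -259.62   93.85] [-0.68  0.57 -0.08]
31.18 92.5 [ 475.14 -259.88   92.51] [-0.47  0.61  0.82]
31.43 91.0 [ 475.51 -260.05   92.09] [-1.28  0.98  6.1 ]
31.68 89.5 [ 475.46 -260.48   89.57] [-0.23 -1.86  1.25]
31.93 88.0 [ 475.21 -260.36   87.75] [ 0.15 -3.32 -0.65]
32.17 86.5 [ 475.19 -260.26   86.38] [ 0.95 -4.96 -1.82]
32.42 85.0 [ 475.24 -260.24   85.12] [ 1.38 -4.58 -0.02]
32.67 83.5 [ 475.34 -260.26   83.71] [-0.   -4.88  1.88]
32.92 82.0 [ 475.63 -260.52   83.46] [-2.47 -5.18  6.35]
33.17 80.5 [ 475.92 -260.67   83.37] [-3.6  -3.75 13.01]
```

View pics/w7.png

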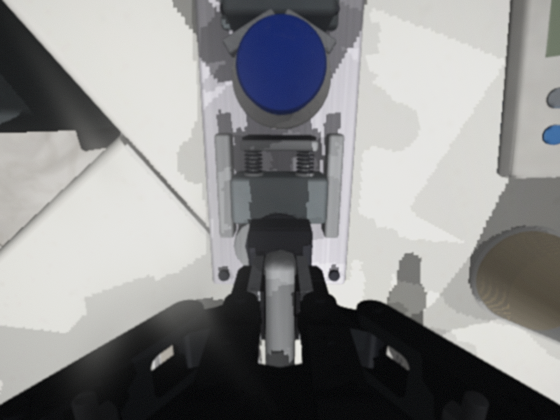

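View pics/s7z.png

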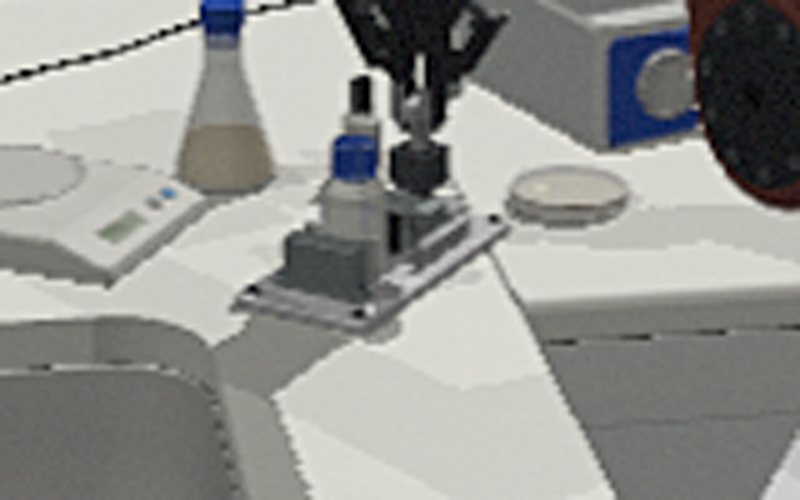

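Seated: the TCP stopped at z = 83.4 against 83.5 predicted. I turn clockwise in steps, short of clamping at first.

```bash
cat > turn.py <<'E'
from h import *
import sys
np.set_printoptions(precision=2,suppress=True)
c=np.array([475.2,-260.4,82.6])
tgt=float(sys.argv[1]); tag=sys.argv[2]; step=float(sys.argv[3]) if len(sys.argv)>3 else 9
cur=get_obs()["ee_rot"][2]
n=max(1,int(np.ceil(abs(cur-tgt)/step)))
for y in np.linspace(cur,tgt,n+1)[1:]:
    move_l(list(c),[180,0,y],60); o=get_obs()
    print(round(o["t"],2),o["tcp_pos"],o["ee_rot"][2].round(2),o["wrist_force"],o["moment"][2].round(3))
wait(.1)
cp,im=shot("wrist",tag+".png"); np.savez(tag+".npz",K=cp[0],D=cp[1],R=cp[2],t=cp[3])
print(get_obs()["t"])
E
python3 turn.py -42 t1
```

```text
33.58 [ 474.94 -261.04   83.59] -16.8 [-3.43 -3.62  4.43] -0.049
33.88 [ 474.67 -261.13   83.54] -25.2 [-2.8  -5.64  5.38] -0.048
34.17 [ 474.61 -261.04   83.55] -33.6 [-2.99 -4.44  5.83] -0.058
34.48 [ 474.57 -260.91   83.53] -41.99 [-3.93 -4.75  5.92] 0.004
34.625
```

View pics/t1.png

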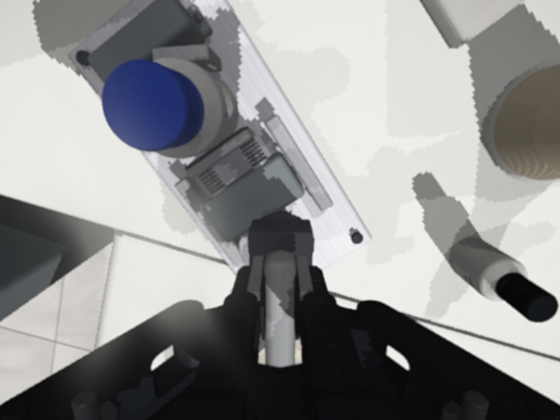

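```bash
cat > meas.py <<'E'
from h import *
import sys
np.set_printoptions(precision=2,suppress=True)
a=np.radians(-8.45);C,S=np.cos(a),np.sin(a);O=np.array([475.2,-260.4])+62*np.array([-S,C])
def loc(X): X=X[:2]-O; return np.array([C*X[0]+S*X[1],-S*X[0]+C*X[1]])
def W(l,z): return [O[0]+C*l[0]-S*l[1],O[1]+S*l[0]+C*l[1],z]
def rect(tag,out,mm=4,z=44,xr=(-35,35),yr=(-50,75)):
    # rectified top view of plane z: rows=+y up
    cp=load(tag); im=cv2.imread(f"pics/{tag}.png")
    xs=np.arange(xr[0],xr[1],1/mm); ys=np.arange(yr[1],yr[0],-1/mm)
    G=np.array([W((x,y),z) for y in ys for x in xs]); uv=proj(cp,G).reshape(len(ys),len(xs),2).astype(np.float32)
    r=cv2.remap(im,uv[...,0],uv[...,1],cv2.INTER_CUBIC)
    for y in range(yr[0]-yr[0]%10+10,yr[1],10): cv2.putText(r,str(y)+"-",(0,int((yr[1]-y)*mm)+4),0,.4,(0,0,255))
    return r
if __name__=="__main__":
    tag=sys.argv[1]; cp=load(tag); im=cv2.imread(f"pics/{tag}.png")
    for ce,ar in capcen(im,400): print("cap",ce,ar,loc(atz(cp,ce,107)))
    cv2.imwrite(f"pics/{tag}_r.png",np.hstack([rect(tag,0,5,47,yr=(-50,60)),rect(tag,0,5,41,yr=(-50,60))]))
E
python3 meas.py w5; python3 meas.py t1;python3 meas.py w2_vee
```

```text
cap [280.48 143.25] 1410 [ 1.27 30.56]
cap [146.47 100.41] 5014 [ 3.27 31.47]
```

View pics/t1_r.png

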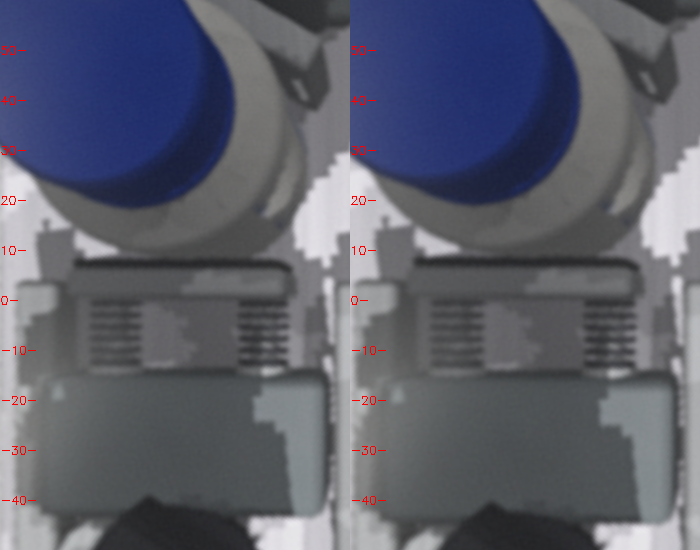

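View pics/w2_vee_r.png

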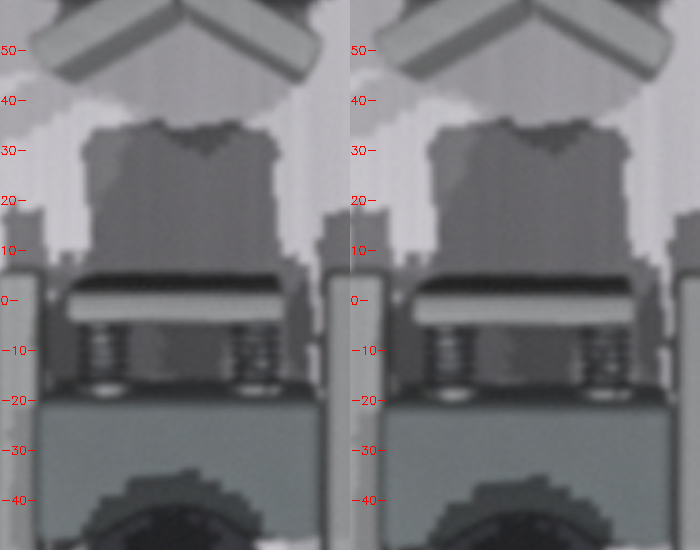

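The rectified view shows the pad front at y ≈ 8 touching the bottle, with the springs still full length (0 to -14.5 in the view). I go on turning.

```bash
python3 turn.py -56 t2 7; python3 meas.py t2; python3 - <<'E'
import cv2,numpy as np
a=cv2.imread("pics/t1_r.png")[:,:350];b=cv2.imread("pics/t2_r.png")[:,:350]
cv2.imwrite("pics/c12.png",np.hstack([a,b]))
E
```

```text
34.88 [ 474.55 -260.86   83.55] -46.64 [-3.88 -4.27  5.76] -0.013
35.12 [ 474.54 -260.8    83.55] -51.32 [-3.54 -4.61  5.83] -0.09
35.38 [ 474.51 -260.7    83.53] -55.99 [-3.04 -4.27  6.22] -0.037
35.525
cap [108.52 123.79] 2665 [ 9.63 33.48]
cap [ 67.92 144.2 ] 423 [-6.96 40.8 ]
```

View pics/c12.png

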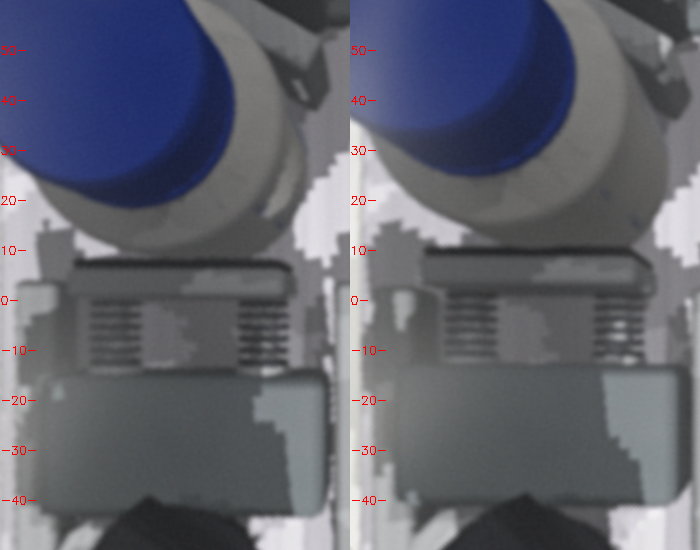

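View pics/t2.png

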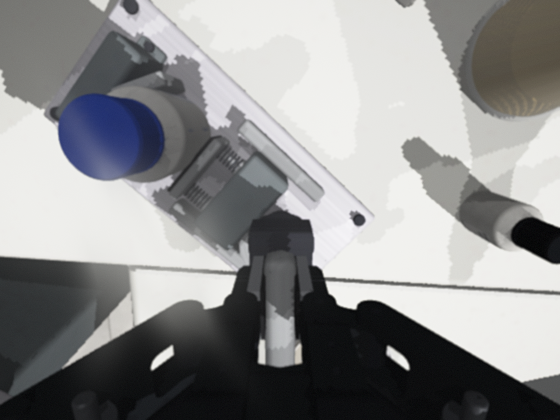

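```bash
python3 turn.py -66 t3 5; python3 meas.py t3; python3 - <<'E'
import cv2,numpy as np
a=cv2.imread("pics/t2_r.png")[:,:350];b=cv2.imread("pics/t3_r.png")[:,:350]
cv2.imwrite("pics/c23.png",np.hstack([a,b]))
E
```

```text
35.77 [ 474.53 -260.69   83.56] -59.29 [-3.96 -4.73  6.35] 0.013
36.02 [ 474.5  -260.62   83.53] -62.63 [-3.88 -4.65  5.87] 0.054
36.27 [ 474.52 -260.59   83.54] -65.97 [-4.06 -4.43  6.07] 0.052
36.425
cap [ 71.93 158.22] 2300 [ 6.81 37.14]
```

View pics/c23.png

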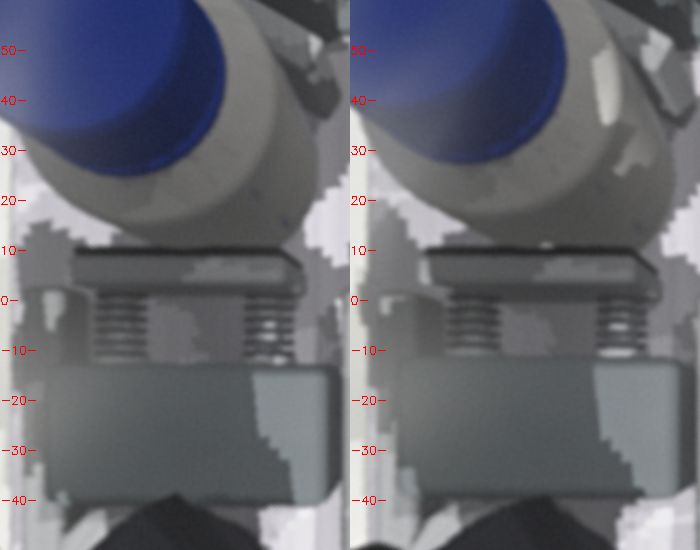

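```bash
python3 turn.py -73.5 t4 4; python3 meas.py t4; python3 - <<'E'
import cv2,numpy as np
L=[cv2.imread(f"pics/t{i}_r.png")[210:420,60:330] for i in (1,2,3,4)]
cv2.imwrite("pics/c1234.png",cv2.resize(np.vstack([np.hstack(L[:2]),np.hstack(L[2:])]),None,fx=1.4,fy=1.4))
E
```

```text
36.67 [ 474.54 -260.54   83.55] -69.71 [-3.37 -4.13  5.48] 0.071
36.92 [ 474.52 -260.44   83.54] -73.47 [-4.08 -4.48  5.89] 0.047
37.075
cap [ 73.09 178.48] 1263 [12.17 32.98]
```

View pics/c1234.png

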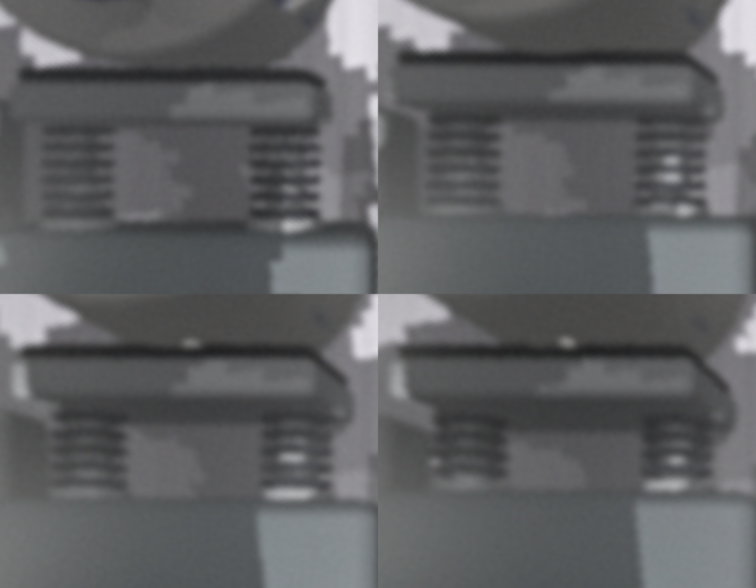

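View pics/t4.png

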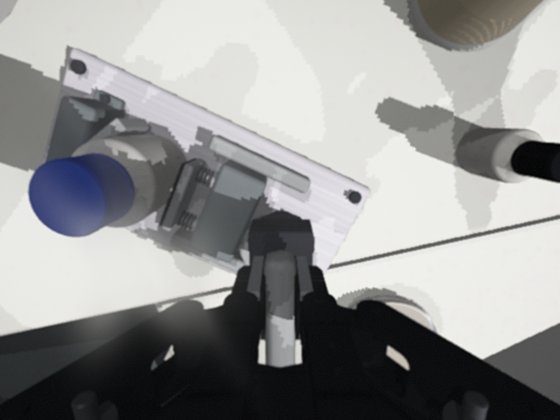

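The pad front has stayed at y ≈ 10.3 since t2 while the jaw advances, so the pad is pushed back about 3 mm. I turn a little more, ease back inside the play, then measure again.

```bash
python3 turn.py -76.5 t5 3; python3 turn.py -70.5 t6 6; python3 meas.py t5; python3 meas.py t6; python3 - <<'E'
import cv2,numpy as np
L=[cv2.imread(f"pics/t{i}_r.png")[210:420,60:330] for i in (3,4,5,6)]
cv2.imwrite("pics/c3456.png",cv2.resize(np.vstack([np.hstack(L[:2]),np.hstack(L[2:])]),None,fx=1.4,fy=1.4))
E
```

```text
37.33 [ 474.52 -260.45   83.54] -74.92 [-4.36 -4.29  6.65] 0.171
37.58 [ 474.51 -260.41   83.53] -76.44 [-3.62 -2.57  6.9 ] 0.185
37.725
37.98 [ 474.67 -260.04   83.47] -70.46 [-2.76 -2.48  6.07] 0.136
38.1333
cap [ 73.26 185.07] 526 [14.5  31.63]
cap [ 37.57 216.86] 407 [-3.95 42.64]
cap [ 73.94 170.71] 1688 [10.38 34.65]
```

View pics/c3456.png

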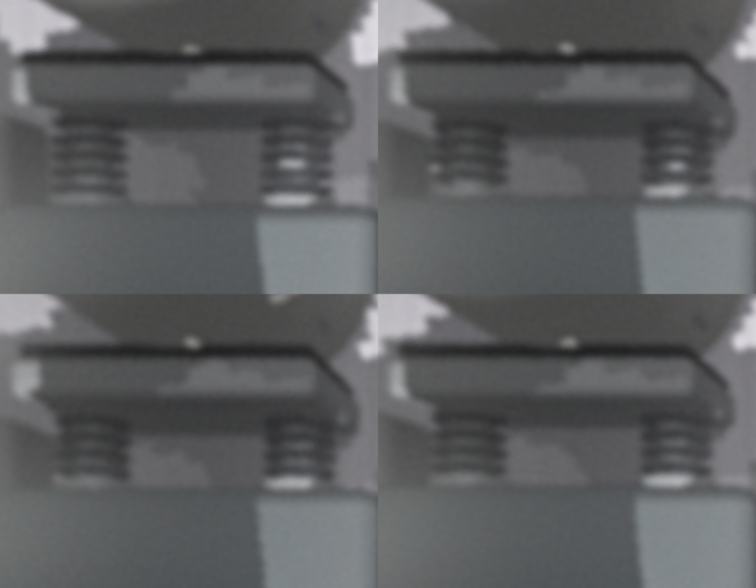

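The pad is now back about 3.2 mm by the image and up to 4.4 mm by turn angle, which is within the target. I lift the crank off and check the clamp.

```bash
python3 - <<'E'
from h import *
np.set_printoptions(precision=2,suppress=True)
o=get_obs(); p=o["tcp_pos"]
for z in (88,94,102,115,195):
    move_l([475.1,-260.4,z],None,60 if z<110 else 200); o=get_obs(); print(round(o["t"],2),o["tcp_pos"],o["wrist_force"],o["grip_width"])
k=np.array([424.5,78.8])
# look at clamp on the way
tx,ty=tdir(-98.45); q=np.array([488,-180])+60*ty
goto([*q,195],[180,0,-98.45]); wait(.15)
cp,im=shot("wrist","v1.png"); np.savez("v1.npz",K=cp[0],D=cp[1],R=cp[2],t=cp[3])
print(get_obs()["t"])
E
python3 meas.py v1
```

```text
38.38 [ 474.67 -259.82   88.02] [-1.44 -1.98  1.38] 12.397752033063727
38.63 [ 475.18 -259.29   94.  ] [-0.09  0.3  -1.78] 12.246261934680893
38.92 [ 475.55 -260.35  102.59] [-0.16 -0.52 -0.65] 12.143138189908507
39.17 [ 475.96 -260.96  115.93] [ 0.26 -0.95 -1.93] 12.322881741863696
39.72 [ 474.7  -260.1   194.24] [ 0.    0.06 -2.44] 12.060791032204484
40.5333
cap [259.41 139.14] 1503 [ 2.62 33.5 ]
```

View pics/v1_r.png

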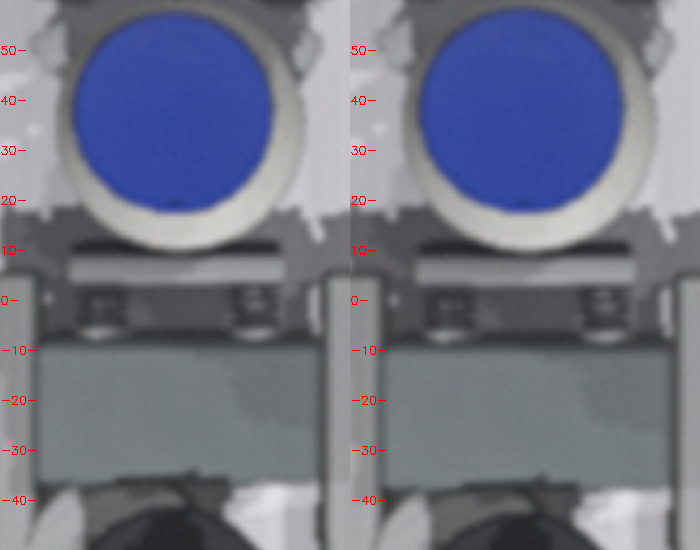

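View pics/v1.png

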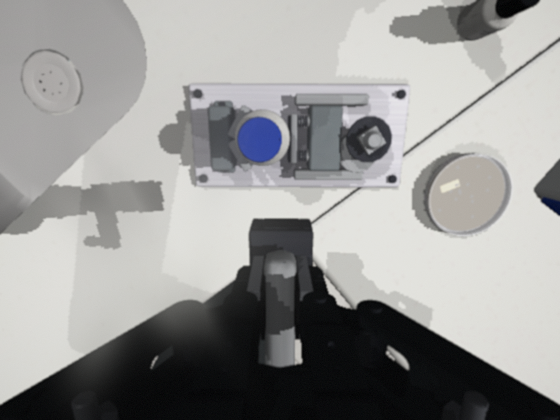

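Seen from straight above, the jaw moved 11.1 mm and the pad 7.3 mm, so the pad is pushed back about 3.8 mm and the bottle sits in the vee. Now I put the crank down.

```bash
python3 - <<'E'
from h import *
np.set_printoptions(precision=2,suppress=True)
k=np.array([423.5,80.]);y=-48
goto([*k,180],[180,0,y]); o=lin([*k,45],y,150,2,.3); f0=o["wrist_force"][2]; cz=44.
off=45-o["tcp_pos"][2]
z=38.; move_l([*k,z+off],None,60)
for i in range(12):
    o=get_obs()
    if o["wrist_force"][2]-f0>4: break
    z-=.6; move_l([*k,z+off],None,20)
print(o["t"],o["tcp_pos"],o["wrist_force"],z)
grip(40); wait(.1); o=get_obs(); print(o["grip_width"],o["tcp_pos"])
p=o["tcp_pos"]; move_l([p[0],p[1],190],None,200)
tx,ty=tdir(y); q=k+60*ty; move_l([*q,190],None,250); wait(.1)
shot("wrist","e1.png"); shot("side","e_s.png"); shot("scene","e_c.png"); print(get_obs()["t"])
a=cv2.imread("pics/e_s.png")[140:300,180:380]; cv2.imwrite("pics/e_sz.png",cv2.resize(a,None,fx=3.75,fy=3.75,interpolation=cv2.INTER_CUBIC))
E
```

```text
44.825 [423.84  79.94  35.45] [-1.89  0.44  5.36] 34.39999999999999
40.02708168154299 [423.4   80.01  34.75]
46.875
```

View pics/e1.png

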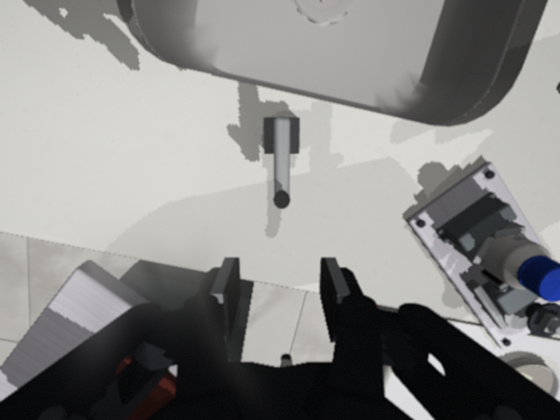

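View pics/e_sz.png

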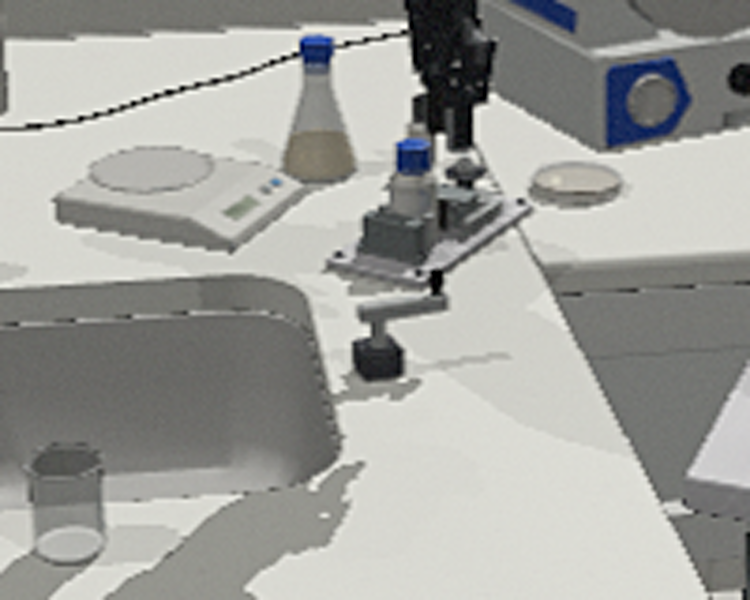

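The crank stands upright on the worktop (socket at (281,135) in the wrist view). The bottle is upright in the clamp, the bystanders are where they were, and the arm is clear.

```bash
python3 -c "
from station import *
print(sign_off()); print(get_obs()['t'])"
```

```text
the job is handed in; nothing more can be done
None
the job is handed in; nothing more can be done
```

The job is done and handed in at about 47 s of the 72 s allowed. `sign_off()` gives no verdict, so the figures below are my own measurements.

- **Bottle:** I stood it on the plate between the vee and the pad and let go. The gripper finished 10 mm above its pick height, which matches the plate's thickness.
- **Crank:** I seated it on the cam's square head; the gripper stopped at z = 83.4 mm against 83.5 mm predicted. I turned it clockwise in small steps, about 68° in all including the play, then lifted it off and stood it upright on the open worktop about 2 mm from where it began.
- **Pad travel:** With the crank off, the view from above gave about 3.8 mm. Earlier checks gave about 3.2 mm from oblique views and at most 4.4 mm from the turn angle. They don't agree exactly, but all fall within 1.5 to 7 mm.
- **Final state:** The last pictures show the bottle upright in the vee, the crank standing, and the gripper clear. The beaker, dropper and dish looked unmoved, but I didn't measure them.
- **Not measured:** I never fixed the vee's exact position to better than about 2 mm. That the bottle is fully home rests on the pad stopping while the jaw kept advancing.

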